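Ready the gourd-carving stand: stow the tips, set and lock the steadying leg

TASK

Get the gourd-carving stand ready: put the orange case of burner tips into the stand's open drawer and push the drawer fully shut. Then draw the steadying leg out by its wide foot bar until its yellow line is level with the red length mark, keep it there and, only then, squeeze the blue cam lever fully closed against the leg. The leg springs back if let go, so finish with the gripper still clamped over leg and lever with the leg at the mark, and leave the cup, the loose gourd and the pencil where they are.

Things in the scene. Friction and masses are not known exactly. Their poses are not given: they have to be found in the camera images.
- stand: The carving stand, fixed to the table: a wooden box 140 (x) x 200 (y) x 85 mm high, drawer in its -x face. Origin: centre of its underside, z up. On top an aluminium channel, open above, runs along y at x = +35 mm (walls to 108 mm above the table, y = -100 to +90); a gourd 60 mm wide, reaching 200 mm above the table, is strapped fixed at x = -30, y = +65 mm.
- drawer (a joint): Opening of the drawer, m: 0 fully shut, grows as it slides out along the stand's -x; starts 0.080 to 0.092 open, stop at 0.100. It stays where it is left; about 1 N moves it. Pushing the handle or the front towards the stand's +x shuts it.
- drawer_floor (a point): Centre of the drawer's inner floor, 16 mm above the table, axes parallel to the stand's. The tray inside is 108 (x) x 168 mm (y); its walls rise 44 mm above this floor. In this frame the uncovered part runs from x = -54 mm to x = (opening - 70 mm); the stand's top covers the rest. The front board fills x = -58 to -70 mm, top 71 mm above the table.
- drawer_handle (a point): Middle of the drawer's steel bar handle: 10 mm thick (x), 90 mm long (y), 12 mm high, centre 50 mm above the table, 25 mm in front of the drawer's front board. It may simply be pushed.
- tips: Loose orange plastic case of burner tips with a white stripe, 46 (x) x 34 (y) x 30 mm high, about 60 g. Origin: centre of its underside; z up. It starts flat on the table to the right of the drawer.
- leg (a joint): How far the steadying leg is drawn out, m: 0 home (its start), grows as it slides along the stand's -y, stop at 0.100. A soft spring always draws it home with 2.5 to 3.5 N (also with the lever closed: the lock is worn), so it must be held. The leg is a dark steel bar 20 x 20 mm in section along the stand's y, its axis 100 mm above the table.
- foot_bar (a point): Middle of the inner (+y) face of the grey foot bar that crosses the leg's outer end: 120 mm (along the stand's x) x 12 mm thick, from 86 to 116 mm above the table, on two rubber-footed legs 90 mm apart. Open fingers lowered astride the leg (one on either side in the stand's x) just inboard of it draw the leg out by pushing this face outwards with their sides.
- leg_grip (a point): Point on the axis of the leg's bar, moving with the leg, 20 mm inboard (towards the stand, its +y) of the foot bar's inner face: where to straddle and squeeze. Axes parallel to the stand's. With the lever closed the stack to be clamped here runs from x = -10 to +18 mm (28 mm wide); with the lever open up to 36 mm on the + side (46 mm wide), 40 mm at its free end.
- leg_pointer (a point): The yellow line across the top of the leg's dark bar (8 mm wide), moving with the leg inside the open channel.
- mark: The red length mark: a clip 8 mm wide (along the stand's y) with a flat wing on each wall of the channel. Origin: its middle, at 85 mm above the table; axes parallel to the stand's. The yellow line lies level with it when both have the same y in the stand's frame, which is reached with the leg drawn out 45 to 85 mm. Seen only: it does not stop the leg.
- cam (a joint): Angle of the blue cam lever, rad: 0 fully closed, flat along the leg's +x side; starts 0.26 to 0.34 open. It hinges about a vertical pin on the leg 50 mm inboard of leg_grip, its free end next to the foot bar swinging out to the stand's +x; it stays where it is left and takes about 4 N near the free end to move.
- cam_tip (a point): Near the free end of the cam lever, on its middle line, 60 mm from the pin, at the height of the leg's axis. The lever is 7 mm thick, 66 mm long and 26 mm high.
- cup: Bystander: white paper cup 74 mm wide, 85 mm high, loose. Origin: centre of its underside.
- gourd: Bystander: loose yellow bottle gourd standing upright, 66 mm wide, 120 mm high. Origin: centre of its underside.
- pencil: Bystander: loose yellow pencil 165 mm long, 7 mm thick, lying along its x. Origin: underside, middle.

How it is judged:
By the outcome, as a careful person would: the job done as asked, in the order asked, and still so for the second after the job is handed in, while the arm keeps its last pose, push and grip.
It also fails if it takes over 58 s, if anything falls off the work surface, if the arm or the gripper's body presses on something with over 40 N, if the wrist force passes 120 N, or if a joint passes its speed limit or range.

ROBOT

A 6-joint arm with a two-finger parallel gripper is mounted at the origin on the work surface. World frame = base frame: x ahead of the robot, y to its left, z up, the work surface at z = 0. Lengths are in m, angles in rad, forces in N, time in s.
With the tool pointing down it reaches from about 0.25 to 0.775 m from the base axis. Payload 4 kg.
Tool frame: the origin (TCP) lies on the centre line of the jaws, within the pads' length; the fingertips stand 25 mm ahead of it and the grasp point (between the pads) lies 6 mm ahead of it (r.finger_overhang is the z of the fingertips in the tool frame, in m); z points along the fingers, y is the direction in which the jaws open and shut (so a half turn about z gives the same grasp; the last joint's range is limited). The gripper opens to 94 mm and grips with 3 to 60 N. Pads are 16 mm wide; open, the fingers measure 119 mm over their backs; the gripper's body (75 mm by 177 mm) begins 78 mm behind the grasp point.
Start: joints at [1.156, 0.087, 1.371, -0, 1.684, -0.103], TCP at [0.169, 0.523, 0.231] pointing down, gripper open.
Joint ranges: [-3.1, 3.1], [-0.76, 2.03], [0.27, 2.55], [-1.08, 4.22], [0.17, 2.65], [-2.57, 2.57]. Speed limits (rad/s): [2.79, 2.79, 3.14, 3.14, 3.14, 3.14].

INTERFACE

Orientations are given as [roll, pitch, yaw] about the fixed x, y, z axes, in that order (R = Rz(yaw) Ry(pitch) Rx(roll)).
In Python, from bench import status, viewer, r gives the robot as it stands.
- The arm moves only by the shell command python3 -m inch 'ROWS' [OPENING]. ROWS is JSON, a list of rows, each a list of 2 entries, a list of its own where there are three numbers: the shift along the tool's x, y, z in m, then the turn, a rotation vector about the tool's x, y, z in rad. A call has 1 to 10 rows; each row is the pose to reach, as a shift and turn from the pose commanded when the call began, along the tool's axes at that moment; what a row does not reach only later rows make up. A row lasts 1/10 s, in which the tool goes at most 50 mm and 8.59 degrees, less where a joint would pass 70% of its speed; a pose out of reach is approached as far as the arm can. A call with a gripper value outside its range is refused whole. OPENING is the closure in counts, from 0 (fully open) to 255 (shut), set as the call begins (- or left out, the last holds). The fingers move at their own pace and stop on an object; the grip force is fixed at half the most. Time passes only in rows, so rows that repeat a pose let the fingers close. It gives the time, the measured TCP pose, the force and the opening at its end, in the units of the state.
- status.read_state(): the state, without advancing time (a new reading comes with each control period).
- viewer.capture(name): name is "scene" or "top" or "wrist"; returns (picture, depth): 400x640x3 uint8, red, green, blue; 400x640 float32, m along the optical axis (not along the pixel's ray), 0 where there is no reading.
- viewer.camera_model(name): a dict with "intrinsics" (3x3 intrinsics, pixels), "R" (3x3) and "t" (3): a world point X has camera coordinates R X + t. Camera axes: x right, y down, z forward; pixel columns grow to the right and rows downward; lengths in m; the calibration is good to about 2 mm. A picture is of the moment at which its call begins: read the wrist's pose just before it. camera_model takes no time and is no camera call; for the wrist camera it gives the pose at the moment of the call.
- r.hand_in(): hands the job in, once; it reports no verdict.
The state is a dict: "time": time; "q": joint angles; "qd": joint speeds; "tau": joint torques, N m; "position": TCP position; "tool_rot": TCP orientation; "contact_force": force on the tool from outside, world axes, zero at the start; "ft_torque": the same for the moment, N m; "opening": opening from 0.0 (shut) to 1.0 (fully open).
Only numpy, scipy, OpenCV 4.12 (cv2) and the standard library are available. Lean on these libraries where they do the work, as an engineer would, in place of code of your own. Each camera call takes 0.05 s, during which the arm holds its last target.

## Working session

There is one attempt and no reset: what is moved stays moved. The work goes in short steps, Python scripts to look and compute and a shell command to move; the robot and the scene stay as the last step left them, time stands still between calls to the robot, and variables do not carry over. Pictures are saved under pics/ and viewed, and the job is handed in when it is done.

```bash
ls; mkdir -p pics; python3 - <<'E'
from bench import status, viewer, r
import cv2,json
s=status.read_state();print(s)
for n in ("scene","top","wrist"):
    m=viewer.camera_model(n)
    p,d=viewer.capture(n)
    cv2.imwrite(f"pics/{n}0.png",p[:,:,::-1]);
    import numpy as np
    np.savez(f"{n}0.npz",p=p,d=d,K=m["intrinsics"],R=m["R"],t=m["t"])
    print(n,m)
print(r.finger_overhang)
E
```

```text
pics
{'time': 0.0, 'q': array([ 1.15586736e+00,  8.79302368e-02,  1.37226178e+00, -1.81508702e-05,
        1.68356730e+00, -1.03111205e-01]), 'qd': array([ 1.33573209e-03,  1.39947004e-05, -1.92992620e-04,  1.32559548e-03,
        1.07618216e-03,  8.09327119e-04]), 'tau': array([ 2.82333767e-04, -3.40164292e+01, -3.02431726e+01,  7.16556609e-02,
        3.27411911e-02, -1.62228312e-04]), 'position': array([0.16855039, 0.52301942, 0.22931383]), 'tool_rot': array([-3.13943565e+00, -2.05066872e-04,  2.82977264e+00]), 'contact_force': array([-0.63295137, -0.2340649 , -0.0099567 ]), 'ft_torque': array([-0.01149455, -0.02784158, -0.01475075]), 'opening': 1.0002449513794018}
scene {'intrinsics': array([[478.52939838,   0.        , 314.37995377],
       [  0.        , 478.52939838, 196.39484732],
       [  0.        ,   0.        ,   1.        ]]), 'R': array([[-0.50449209,  0.86332126,  0.01281137],
       [ 0.73303134,  0.43610185, -0.52199639],
       [-0.45623764, -0.25395191, -0.85285148]]), 't': array([ 0.31763571, -0.34473417,  1.81172847])}
top {'intrinsics': array([[494.88549586,   0.        , 320.55903612],
       [  0.        , 494.88549586, 201.5110913 ],
       [  0.        ,   0.        ,   1.        ]]), 'R': array([[ 2.89010555e-02, -9.99577596e-01,  3.05930413e-03],
       [-9.96535025e-01, -2.90516141e-02, -7.79355387e-02],
       [ 7.79914961e-02, -7.96284384e-04, -9.96953706e-01]]), 't': array([-0.04965294,  0.55426491,  1.34294617])}
wrist {'intrinsics': array([[299.71291104,   0.        , 324.19461004],
       [  0.        , 299.71291104, 195.1325377 ],
       [  0.        ,   0.        ,   1.        ]]), 'R': array([[ 0.30722548,  0.95163004, -0.00357338],
       [ 0.91689734, -0.29500285,  0.26883562],
       [ 0.25477789, -0.08586958, -0.96317944]]), 't': array([-0.54787284, -0.02667248,  0.39193652])}
0.025
```

View pics/scene0.png

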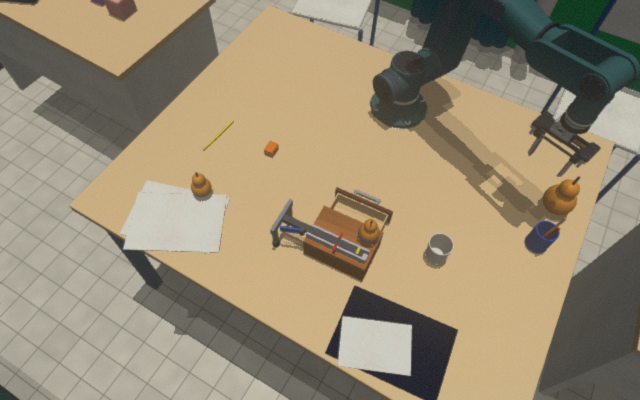

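View pics/top0.png

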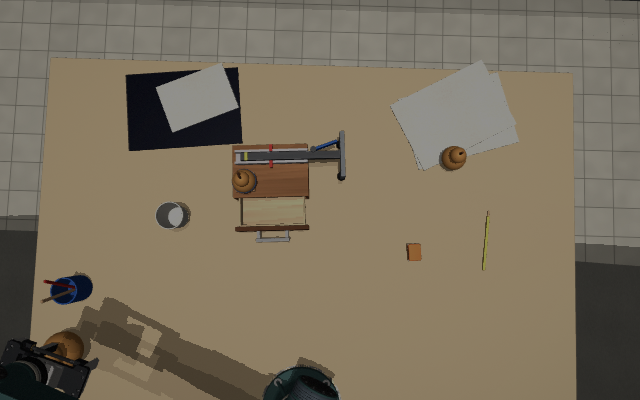

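View pics/wrist0.png

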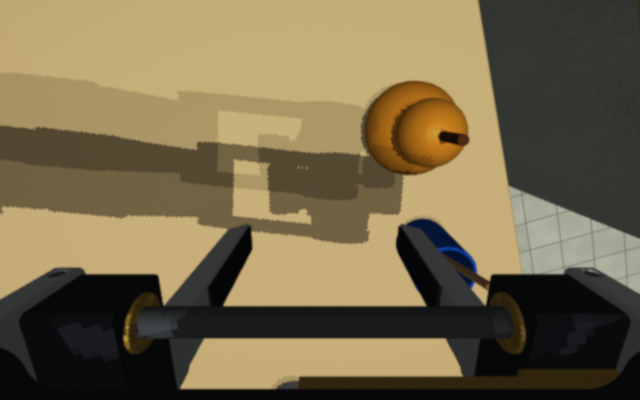

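The scene picture shows the stand at about (345,240), with the loose orange case at (271,148). In the top view the stand box spans (233–309, 145–230), the case is at (414,252), the foot bar at (342,155), the lever at (325,145) and the red mark at (270,155). I'll measure these next.

```bash
cat > h.py <<'E'
import numpy as np, cv2
def load(n): 
    z=np.load(n); return z
def cast(z,uv,h):
    K,R,t=z["K"],z["R"],z["t"]
    c=-R.T@t; d=R.T@np.linalg.inv(K)@np.array([uv[0],uv[1],1.0])
    return c+d*(h-c[2])/d[2]
def proj(z,X):
    x=z["R"]@np.asarray(X)+z["t"]; x=z["K"]@x; return x[:2]/x[2]
def snap(n,name):
    from bench import viewer
    m=viewer.camera_model(n); p,d=viewer.capture(n)
    cv2.imwrite(f"pics/{name}.png",p[:,:,::-1])
    np.savez(f"{name}.npz",p=p,d=d,K=m["intrinsics"],R=m["R"],t=m["t"])
    return load(f"{name}.npz")
E
python3 - <<'E'
from h import *
z=load("top0.npz"); p=z["p"]
c=p[125:270,140:500][:,:,::-1]
cv2.imwrite("pics/topcrop1.png",cv2.resize(p[130:250,220:360][:,:,::-1],None,fx=5.7,fy=5,interpolation=cv2.INTER_CUBIC)[:600,:798])
hsv=cv2.cvtColor(p,cv2.COLOR_RGB2HSV)
def blobs(lo,hi,roi,h,name,mn=4):
    m=cv2.inRange(hsv,lo,hi); mm=np.zeros_like(m); x0,y0,x1,y1=roi; mm[y0:y1,x0:x1]=m[y0:y1,x0:x1]
    n,l,s,ce=cv2.connectedComponentsWithStats(mm)
    for i in range(1,n):
        if s[i,4]>=mn:
            pts=np.argwhere(l==i)[:,::-1].astype(np.float32); r=cv2.minAreaRect(pts)
            print(name,s[i],ce[i],cast(z,ce[i],h).round(4), r[2])
blobs((5,150,120),(17,255,255),(380,220,450,280),0.03,"tips")
blobs((0,150,80),(6,255,255),(220,130,360,180),0.108,"red")
blobs((22,120,100),(35,255,255),(220,130,360,180),0.11,"yel")
blobs((100,100,50),(130,255,255),(280,120,360,180),0.113,"blue")
blobs((22,100,100),(35,255,255),(460,200,510,280),0.005,"pencil")
for u,v in [(233,145),(309,145),(309,197),(233,197)]: print(cast(z,(u,v),0.085).round(4), z["d"][v+2,u+2 if u<300 else u-2])
E
```

```text
tips [408 244  13  17 196] [414.34183673 251.9744898 ] [ 0.4246 -0.2926  0.03  ] 90.0
red [269 144   4   7  22] [270.09090909 147.04545455] [0.6871 0.102  0.108 ] 0.0
red [269 160   4   8  23] [270.47826087 163.69565217] [0.6434 0.0994 0.108 ] 90.0
yel [244 152   3   8  23] [245.04347826 155.65217391] [0.6622 0.1659 0.11  ] 90.0
blue [316 140  21   9  52] [325.82692308 143.94230769] [ 0.6986 -0.0428  0.113 ] 70.01689910888672
pencil [483 216   7  54 133] [485.7593985  242.62406015] [ 0.4557 -0.4953  0.005 ] 4.969740867614746
[0.694  0.2029 0.085 ] 1.3084173
[0.6999 0.0015 0.085 ] 1.3193363
[ 0.5615 -0.0028  0.085 ] 1.3838832
[0.5557 0.197  0.085 ] 1.3870559
```

View pics/topcrop1.png

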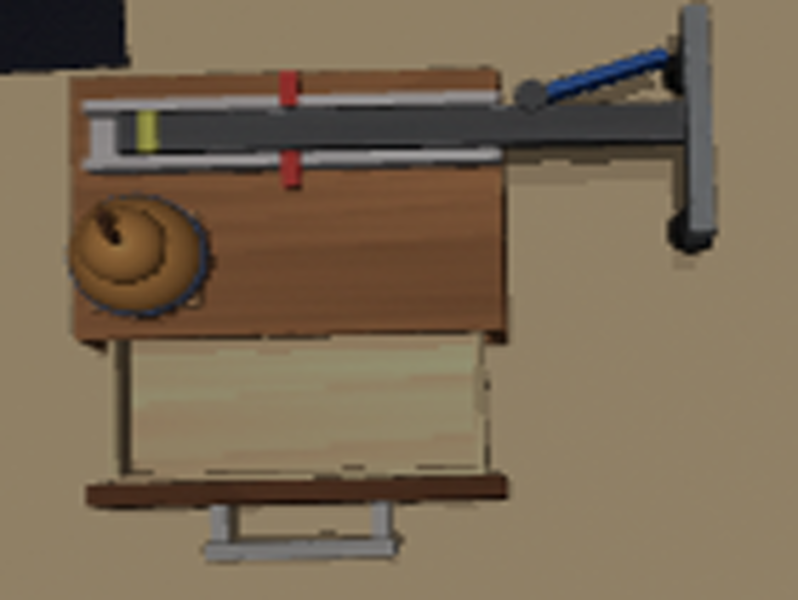

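The top view shows the stand turned by roughly +0.05 rad, with the yellow line about 65 mm from the mark. The case is at about (0.425, -0.293). I'll work out the wrist camera offset and the move to hover above the case.

```bash
cat >> h.py <<'E'
from scipy.spatial.transform import Rotation as Ro
def rel(pos,yaw,s=None):
    """shift and turn in tool axes from measured pose to tool-down pose"""
    from bench import status
    s=s or status.read_state()
    R0=Ro.from_euler("xyz",s["tool_rot"]); R1=Ro.from_euler("xyz",[np.pi,0,yaw])
    sh=R0.inv().apply(np.asarray(pos)-s["position"]); tu=(R0.inv()*R1).as_rotvec()
    print("shift",sh.round(4),"turn",tu.round(4)); return sh,tu
E
python3 - <<'E'
from h import *
from bench import status
z=load("wrist0.npz"); s=status.read_state()
R0=Ro.from_euler("xyz",s["tool_rot"])
c=-z["R"].T@z["t"]; print("cam in tool",R0.inv().apply(c-s["position"]).round(4), R0.inv().apply(z["R"][2]).round(3))
rel([0.43,-0.293,0.20],np.pi)
# case in top view, magnified
z=load("top0.npz")
cv2.imwrite("pics/case_top.png",cv2.resize(z["p"][235:270,395:435][:,:,::-1],None,fx=12,fy=12,interpolation=cv2.INTER_CUBIC))
E
```

```text
cam in tool [ 0.0794 -0.0006 -0.1531] [-0.269 -0.002  0.963]
shift [-0.4992 -0.6965  0.0307] turn [-0.0016 -0.0004 -0.3118]
```

View pics/case_top.png

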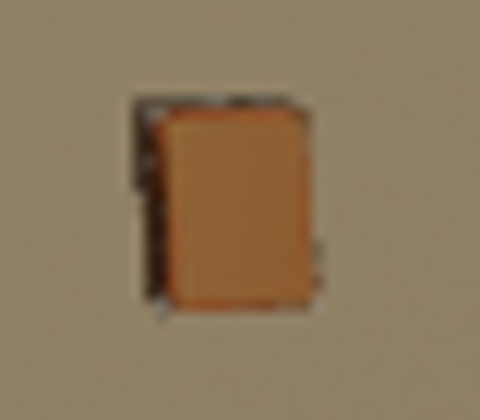

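The case is nearly axis-aligned, with a small yaw. I'll move to hover above it.

```bash
python3 -m inch '[[[-0.03,-0.04,0],[0,0,-0.02]],[[-0.06,-0.08,0],[0,0,-0.05]],[[-0.09,-0.12,0],[0,0,-0.08]],[[-0.12,-0.16,0],[0,0,-0.11]],[[-0.15,-0.2,0],[0,0,-0.15]],[[-0.18,-0.24,0],[0,0,-0.18]],[[-0.21,-0.29,0],[0,0,-0.22]],[[-0.24,-0.33,0],[0,0,-0.25]],[[-0.27,-0.37,0],[0,0,-0.28]],[[-0.3,-0.41,0],[0,0,-0.31]]]'
python3 - <<'E'
from h import *
rel([0.43,-0.293,0.16],np.pi)
E
```

```text
time: 1.15
position: [0.3257, 0.0472, 0.2305]
tool_rot: [3.141, 0.001, 3.141]
contact_force: [1.0, 0.4, -0.3]
opening: 1.001
shift [-0.1043 -0.3402  0.0706] turn [ 0.0003  0.0014 -0.0003]
```

```bash
python3 -m inch '[[[-0.013,-0.042,0.006],[0,0,0]],[[-0.026,-0.085,0.012],[0,0,0]],[[-0.039,-0.13,0.02],[0,0,0]],[[-0.052,-0.175,0.03],[0,0,0]],[[-0.065,-0.22,0.038],[0,0,0]],[[-0.08,-0.265,0.045],[0,0,0]],[[-0.092,-0.305,0.055],[0,0,0]],[[-0.104,-0.34,0.06],[0,0,0]],[[-0.104,-0.34,0.06],[0,0,0]],[[-0.104,-0.34,0.06],[0,0,0]]]'
python3 - <<'E'
from h import *
z=snap("wrist","w1"); 
E
```

```text
time: 2.15
position: [0.4288, -0.2911, 0.1695]
tool_rot: [3.139, -0.002, 3.139]
contact_force: [0.5, 0.0, -0.3]
opening: 1.0
```

View pics/w1.png

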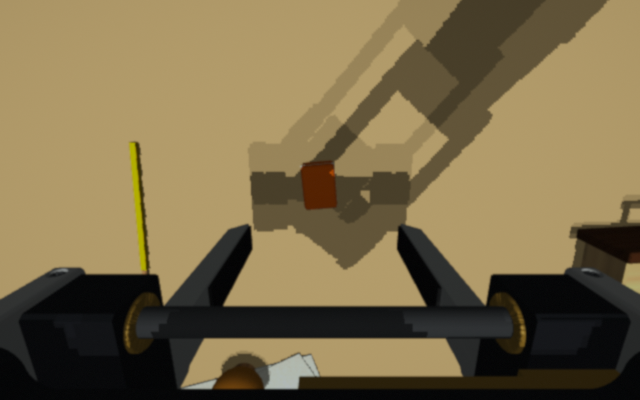

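The wrist view shows the case at about (319,185), in the shadow between the jaws.

```bash
python3 - <<'E'
from h import *
z=load("w1.npz"); p=z["p"]; hsv=cv2.cvtColor(p,cv2.COLOR_RGB2HSV)
m=cv2.inRange(hsv,(0,180,40),(14,255,255)); m[:140]=0;m[225:]=0;m[:,:285]=0;m[:,355:]=0
c=max(cv2.findContours(m,0,1)[0],key=cv2.contourArea); 
print(cv2.boundingRect(c))
d=np.median(z["d"][180:190,315:325]); print("depth",d)
top=np.array([cast(z,q[0],0.03)[:2] for q in c],np.float32)
print("rect m",cv2.minAreaRect(top), top.mean(0))
cv2.imwrite("pics/w1c.png",cv2.resize(p[145:225,285:355][:,:,::-1],None,fx=7,fy=7,interpolation=cv2.INTER_CUBIC))
E
```

```text
(301, 161, 36, 48)
depth 0.30194032
rect m ((0.4201972484588623, -0.29733267426490784), (0.048377327620983124, 0.03294892609119415), 4.620401382446289) [ 0.42036748 -0.2969201 ]
```

View pics/w1c.png

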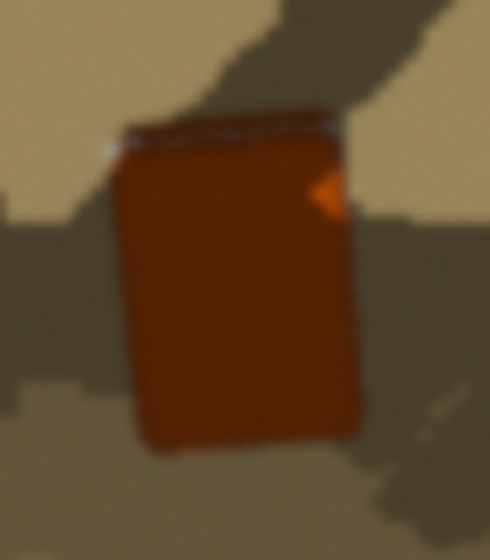

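The case measures 48 x 33 mm, close to the expected 46 x 34, with yaw about 0.08. Its centre is about (0.422, -0.296), and the top view agrees within 4 mm.

```bash
python3 - <<'E'
from h import *
rel([0.422,-0.296,0.030],np.pi+0.081)
E
```

```text
shift [ 0.0068 -0.0057  0.1401] turn [ 0.0014 -0.0007 -0.0829]
```

```bash
python3 -m inch '[[[0.006,-0.005,0.03],[0,0,-0.08]],[[0.007,-0.006,0.06],[0,0,-0.08]],[[0.007,-0.006,0.09],[0,0,-0.08]],[[0.007,-0.006,0.115],[0,0,-0.08]],[[0.007,-0.006,0.13],[0,0,-0.08]],[[0.007,-0.006,0.14],[0,0,-0.08]],[[0.007,-0.006,0.14],[0,0,-0.08]]]' && python3 -m inch '[[[0,0,0],[0,0,0]],[[0,0,0],[0,0,0]],[[0,0,0],[0,0,0]],[[0,0,0],[0,0,0]],[[0,0,0],[0,0,0]],[[0,0,0],[0,0,0]],[[0,0,0],[0,0,0]],[[0,0,0],[0,0,0]]]' 255
python3 -c "
from h import *
snap('wrist','w2')"
```

```text
time: 2.9
position: [0.4216, -0.2955, 0.0298]
tool_rot: [3.14, -0.001, -3.062]
contact_force: [-0.4, -0.1, -0.6]
opening: 0.997
time: 3.7
position: [0.4222, -0.2971, 0.0304]
tool_rot: [3.141, -0.0, -3.063]
contact_force: [-0.9, 0.5, 1.2]
opening: 0.362
```

View pics/w2.png

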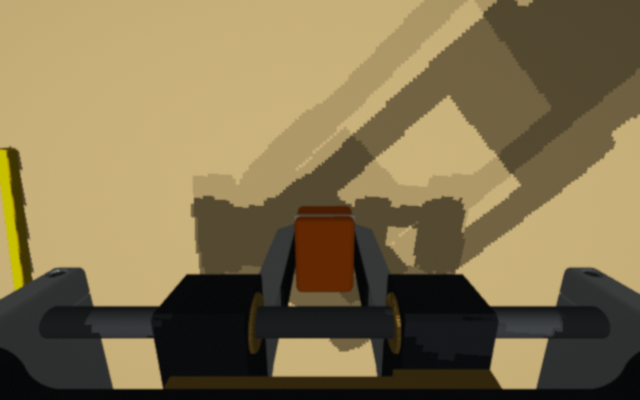

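The case is gripped: the opening of 0.362 corresponds to 34 mm. Next I'll lift it and work out the drawer's position from the top view corners.

```bash
python3 - <<'E'
from h import *
z=load("top0.npz")
print("cam",(-z["R"].T@z["t"]).round(3))
f=lambda u,v:((u+.5)/5.7+220-.5,(v+.5)/5+130-.5)
yaw=0.05
c,s=np.cos(yaw),np.sin(yaw); 
A=[]
for n,u,v,h in [("top+x+y",70,77,.085),("top+x-y",498,68,.085),("top-x-y",505,335,.085),("top-x+y",77,340,.085),
 ("front in +y",87,487,.071),("front in -y",507,478,.071),("front out +y",87,507,.071),("front out -y",507,497,.071),
 ("handle +y",205,550,.056),("handle -y",398,547,.056),("leg top +x a",125,112,.11),("leg top +x b",690,102,.11),("leg -x a",125,153,.11),("leg -x b",690,143,.11),
 ("foot inner +x",682,8,.116),("foot inner -x",690,232,.116),("pin",530,95,.113),("lever tip",665,55,.113)]:
    X=cast(z,f(u,v),h); print(n,X.round(4)); 
E
```

```text
cam [ 0.449 -0.032  1.382]
top+x+y [0.6939 0.2059 0.085 ]
top+x-y [0.7046 0.0071 0.085 ]
top-x-y [ 0.5625 -0.0006  0.085 ]
top-x+y [0.5541 0.1967 0.085 ]
front in +y [0.4774 0.1912 0.071 ]
front in -y [ 0.4878 -0.0035  0.071 ]
front out +y [0.4668 0.1907 0.071 ]
front out -y [ 0.4778 -0.0038  0.071 ]
handle +y [0.4457 0.1371 0.056 ]
handle -y [0.4499 0.0468 0.056 ]
leg top +x a [0.6715 0.1755 0.11  ]
leg top +x b [ 0.6844 -0.0818  0.11  ]
leg -x a [0.65   0.1746 0.11  ]
leg -x b [ 0.6628 -0.0823  0.11  ]
foot inner +x [ 0.7325 -0.0766  0.116 ]
foot inner -x [ 0.6155 -0.0833  0.116 ]
pin [ 0.6853 -0.0088  0.113 ]
lever tip [ 0.7082 -0.0696  0.113 ]
```

```bash
python3 -m inch '[[[0,0,-0.03],[0,0,0]],[[0,0,-0.07],[0,0,0]],[[0,0.02,-0.11],[0,0,0]],[[0,0.06,-0.13],[0,0,0]],[[0,0.1,-0.14],[0,0,0]],[[0,0.14,-0.14],[0,0,0]],[[0,0.18,-0.14],[0,0,0]],[[0,0.22,-0.14],[0,0,0]],[[0,0.25,-0.14],[0,0,0.03]],[[0,0.25,-0.14],[0,0,0.03]]]'
python3 -c "
from h import *
snap('wrist','w3')"
```

```text
time: 4.75
position: [0.4021, -0.045, 0.1705]
tool_rot: [3.14, 0.0, -3.089]
contact_force: [0.2, -1.4, -0.2]
opening: 0.361
```

View pics/w3.png

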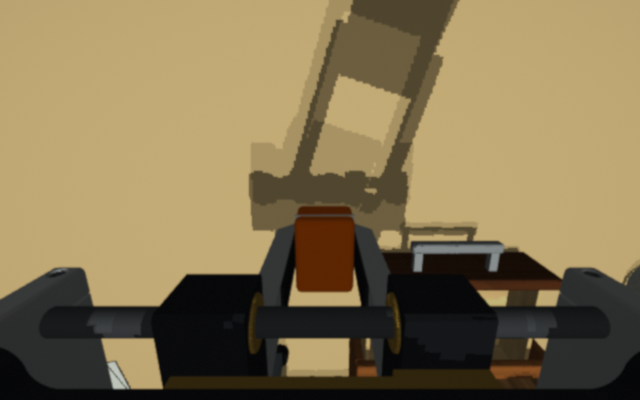

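The w3 picture shows the drawer at lower right, with the handle at about (455,247), and the case still held. The fit gives the stand at (0.629, 0.102) with yaw 0.052, and the drawer open 0.087 m. The leg axis and front board both agree with that.

```bash
cat >> h.py <<'E'
O=np.array([0.629,0.1023]); YAW=0.052
def s2w(x,y):
    c,s=np.cos(YAW),np.sin(YAW); return O+np.array([c*x-s*y,s*x+c*y])
def w2s(X):
    c,s=np.cos(YAW),np.sin(YAW); d=np.asarray(X)[:2]-O; return np.array([c*d[0]+s*d[1],-s*d[0]+c*d[1]])
E
python3 - <<'E'
from h import *
t=s2w(-0.109,-0.035);print(t)
rel([*t,0.1705],np.pi+0.052)
E
```

```text
[0.52196651 0.06168186]
shift [-1.250e-01  1.021e-01 -1.000e-04] turn [-0.0003  0.0002 -0.0001]
```

```bash
python3 -m inch '[[[-0.025,0.02,0],[0,0,0]],[[-0.06,0.05,0],[0,0,0]],[[-0.09,0.075,0],[0,0,0]],[[-0.115,0.094,0],[0,0,0]],[[-0.125,0.102,0],[0,0,0]],[[-0.125,0.102,0],[0,0,0]]]'
python3 -c "
from h import *
z=snap('wrist','w4');snap('top','t4')
t=load('t4.npz');cv2.imwrite('pics/t4c.png',cv2.resize(t['p'][120:280,200:380][:,:,::-1],None,fx=4.4,fy=3.7))
rel([0.522,0.0617,0.049],np.pi+0.052)"
```

```text
time: 5.4
position: [0.5233, 0.0596, 0.1697]
tool_rot: [-3.141, -0.001, -3.093]
contact_force: [-0.6, -0.3, -0.9]
opening: 0.361
shift [-0.0003  0.0031  0.1211] turn [-0.0007 -0.0015 -0.0048]
```

View pics/w4.png

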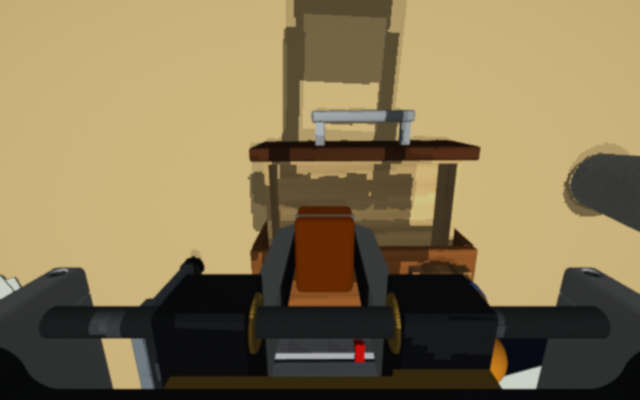

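View pics/t4c.png

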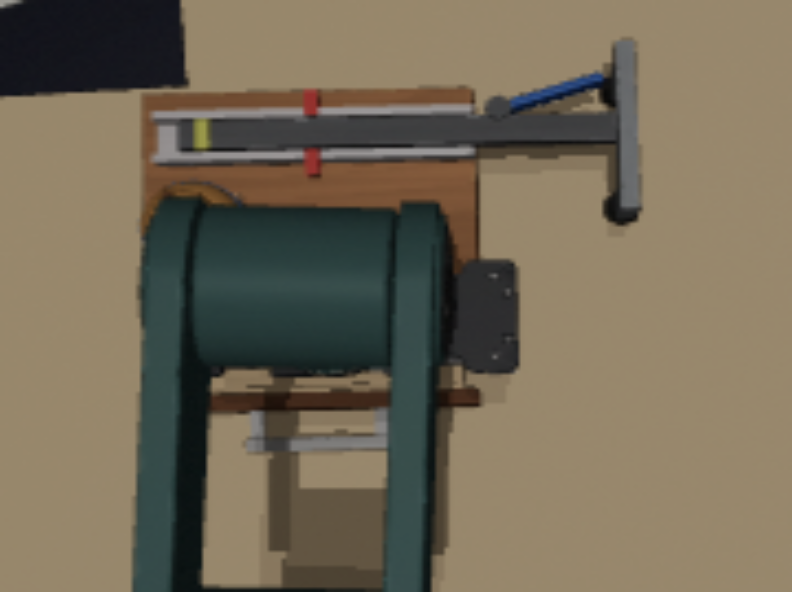

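In w4 the case hangs over the drawer cavity between the front board at row 150 and the box edge at row 260. Before descending I'll check how far the gripper body and wrist are from the strapped gourd.

```bash
python3 - <<'E'
from h import *
z=load("t4.npz")
d=z["d"]; Ki=np.linalg.inv(z["K"])
v,u=np.mgrid[160:235,230:325]
P=(np.stack([u,v,np.ones_like(u)],-1)@Ki.T)*d[160:235,230:325][...,None]
W=(P-z["t"])@z["R"]   # R^T (P-t)
W=W.reshape(-1,3); S=np.array([w2s(w) for w in W])
for lo in np.arange(.19,.5,.03):
    m=(W[:,2]>lo)&(W[:,2]<=lo+.03)
    if m.sum()>5: print(round(lo,2),m.sum(),"xmax/min stand",S[m].min(0).round(3),S[m].max(0).round(3))
E
```

```text
0.25 55 xmax/min stand [-0.142 -0.123] [-0.081  0.028]
0.28 448 xmax/min stand [-0.142 -0.123] [-0.074  0.031]
0.34 12 xmax/min stand [-0.145 -0.048] [-0.142 -0.027]
0.37 8 xmax/min stand [-0.144 -0.041] [-0.144 -0.027]
0.43 13 xmax/min stand [-0.168 -0.089] [-0.145  0.009]
0.46 54 xmax/min stand [-0.172 -0.096] [-0.119  0.009]
0.49 606 xmax/min stand [-0.175 -0.097] [-0.064  0.025]
```

The body reaches only stand x of about -0.072 and the gourd starts at -0.060. The wrist stays above 0.3 m, so I can descend.

```bash
python3 -m inch '[[[0.001,0.001,0.02],[0,0,0]],[[0.001,0.002,0.05],[0,0,0]],[[0.001,0.002,0.075],[0,0,0]],[[0.001,0.002,0.095],[0,0,0]],[[0.001,0.002,0.11],[0,0,0]],[[0.001,0.002,0.12],[0,0,0]],[[0.001,0.002,0.121],[0,0,0]]]'
```

```text
time: 6.2
position: [0.52, 0.061, 0.0484]
tool_rot: [-3.141, -0.003, -3.095]
contact_force: [-1.0, -0.7, -1.6]
opening: 0.358
```

```bash
python3 -m inch '[[[0,0,0.001],[0,0,0]],[[0,0,0.001],[0,0,0]],[[0,0,0.001],[0,0,0]],[[0,0,0.001],[0,0,0]],[[0,0,-0.02],[0,0,0]],[[0,0,-0.05],[0,0,0]],[[0,0,-0.09],[0,0,0]],[[0,0,-0.11],[0,0,0]],[[0,0,-0.11],[0,0,0]]]' 115
python3 -c "
from h import *
z=snap('wrist','w5')"
```

```text
time: 7.1
position: [0.524, 0.0621, 0.1641]
tool_rot: [-3.141, 0.009, -3.093]
contact_force: [-0.5, -0.8, -0.9]
opening: 0.547
```

View pics/w5.png

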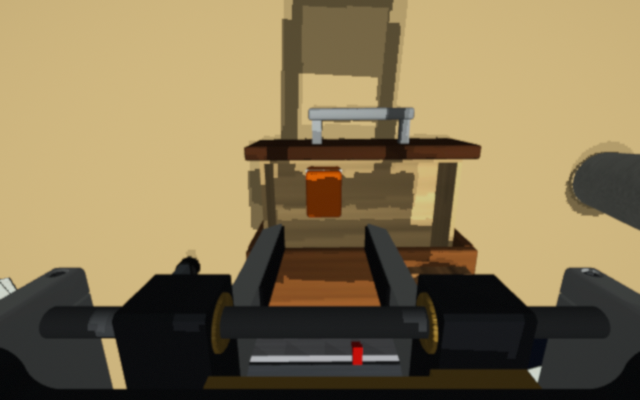

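The case lies flat in the drawer at about (324,193), clear of the front board and the side walls. Next I'll go in front of the handle.

```bash
python3 - <<'E'
from h import *
t=s2w(-0.225,-0.005);print(t)
rel([*t,0.1641],np.pi+0.052)
rel([*t,0.065],np.pi+0.052)
E
```

```text
[0.40456401 0.08561203]
shift [ 0.1167  0.0292 -0.0033] turn [-0.0001  0.0043 -0.0036]
shift [0.1172 0.0292 0.0958] turn [-0.0001  0.0043 -0.0036]
```

```bash
python3 -m inch '[[[0.03,0.007,0],[0,0,0]],[[0.065,0.016,0],[0,0,0]],[[0.095,0.024,0],[0,0,0]],[[0.113,0.028,0],[0,0,0]],[[0.117,0.029,0.02],[0,0,0]],[[0.117,0.029,0.05],[0,0,0]],[[0.117,0.029,0.08],[0,0,0]],[[0.117,0.029,0.094],[0,0,0]],[[0.117,0.029,0.097],[0,0,0]],[[0.117,0.029,0.097],[0,0,0]]]'
python3 -c "
from h import *
z=snap('wrist','w6')
t=s2w(-0.11,-0.005)
rel([*t,0.065],np.pi+0.052)"
```

```text
time: 8.15
position: [0.402, 0.0852, 0.0609]
tool_rot: [-3.142, -0.004, -3.093]
contact_force: [0.1, 0.5, 0.2]
opening: 0.547
shift [-0.1166  0.0007 -0.0031] turn [ 0.0001 -0.0011 -0.0038]
```

View pics/w6.png

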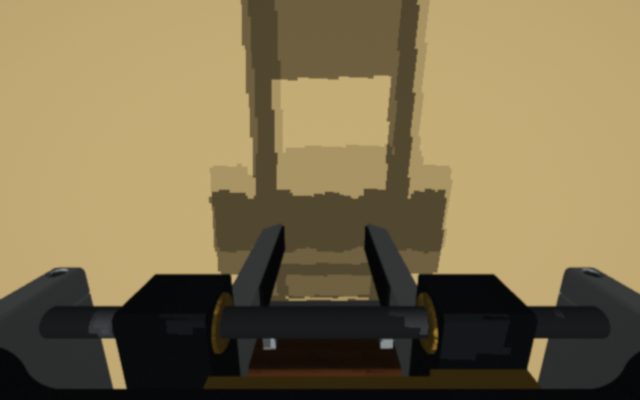

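The fingers are down in front of the handle. I'll push 105 mm first, then creep until there is resistance.

```bash
python3 -m inch '[[[-0.012,0,-0.001],[0,0,0]],[[-0.024,0,-0.002],[0,0,0]],[[-0.036,0,-0.003],[0,0,0]],[[-0.048,0,-0.003],[0,0,0]],[[-0.06,0,-0.003],[0,0,0]],[[-0.072,0,-0.003],[0,0,0]],[[-0.084,0,-0.003],[0,0,0]],[[-0.094,0,-0.003],[0,0,0]],[[-0.102,0,-0.003],[0,0,0]],[[-0.105,0,-0.003],[0,0,0]]]'
```

```text
time: 9.2
position: [0.509, 0.0903, 0.0654]
tool_rot: [-3.142, 0.0, -3.093]
contact_force: [-0.4, -0.1, 0.6]
opening: 0.548
```

```bash
python3 -m inch '[[[-0.003,0,0],[0,0,0]],[[-0.006,0,0],[0,0,0]],[[-0.008,0,0],[0,0,0]],[[-0.009,0,0],[0,0,0]],[[-0.009,0,0],[0,0,0]]]'; python3 -c "
from h import *
t=snap('top','t7');cv2.imwrite('pics/t7c.png',cv2.resize(t['p'][120:260,200:360][:,:,::-1],None,fx=5,fy=4.2))
z=snap('wrist','w7')"
```

```text
time: 9.7
position: [0.5172, 0.0908, 0.0654]
tool_rot: [-3.142, 0.0, -3.093]
contact_force: [0.1, 0.7, -0.4]
opening: 0.549
```

View pics/w7.png

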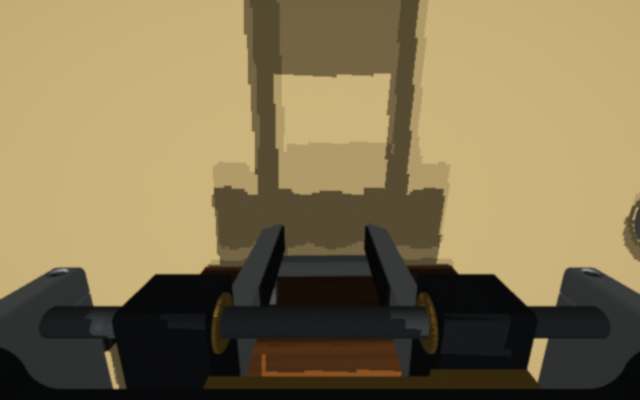

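View pics/t7c.png

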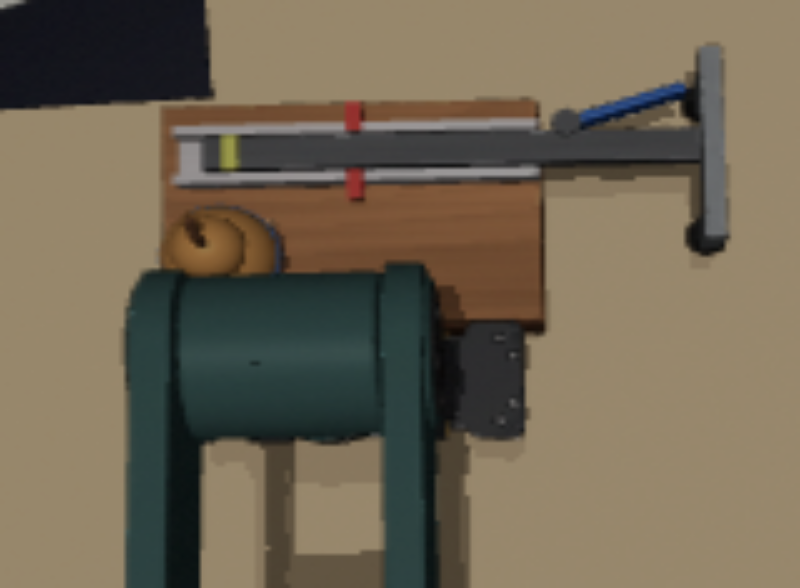

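```bash
python3 -m inch '[[[-0.002,0,0],[0,0,0]],[[-0.004,0,0],[0,0,0]],[[-0.004,0,0],[0,0,0]]]'; python3 -c "
from h import *
z=load('w7.npz')
for uv in [(324,258),(324,277),(324,268)]: print(uv,w2s(cast(z,uv,0.056)).round(4), z['d'][uv[1],uv[0]])
print(w2s([0.5172,.0908]))
for uv in [(324,372),(264,372),(324,340)]: print(uv,w2s(cast(z,uv,0.085)).round(4), z['d'][uv[1],uv[0]])
"
```

```text
time: 10.1
position: [0.52, 0.0909, 0.0655]
tool_rot: [-3.142, -0.003, -3.093]
contact_force: [-6.6, 0.1, 4.1]
opening: 0.55
(324, 258) [-0.1074 -0.0063] 0.0
(324, 277) [-0.0946 -0.0064] 0.22238939
(324, 268) [-0.1007 -0.0063] 0.18291461
[-0.11224661 -0.00567348]
(324, 372) [-0.0528 -0.0065] 0.16781655
(264, 372) [-0.0528 -0.0398] 0.16756836
(324, 340) [-0.074  -0.0064] 0.16474797
```

```bash
python3 -m inch '[[[-0.0015,0,0],[0,0,0]],[[-0.002,0,0],[0,0,0]],[[-0.002,0,0],[0,0,0]]]'; python3 -m inch '[[[0.01,0,0],[0,0,0]],[[0.03,0,0],[0,0,0]],[[0.05,0,0],[0,0,0]],[[0.07,0,-0.01],[0,0,0]],[[0.08,0,-0.04],[0,0,0]],[[0.08,0,-0.08],[0,0,0]],[[0.07,0,-0.12],[0,0,0]],[[0.07,0,-0.15],[0,0,0]],[[0.07,0,-0.17],[0,0,0]],[[0.07,0,-0.17],[0,0,0]]]' 0; python3 -c "
from h import *
z=snap('wrist','w8')
t=snap('top','t8');cv2.imwrite('pics/t8c.png',cv2.resize(t['p'][120:260,200:360][:,:,::-1],None,fx=5,fy=4.2))"
```

```text
time: 10.4
position: [0.5202, 0.0909, 0.0655]
tool_rot: [-3.141, -0.007, -3.092]
contact_force: [-9.8, -1.2, 7.9]
opening: 0.548
time: 11.4
position: [0.4554, 0.0879, 0.2395]
tool_rot: [3.141, 0.01, -3.094]
contact_force: [0.5, -0.2, 0.3]
opening: 0.999
```

View pics/w8.png

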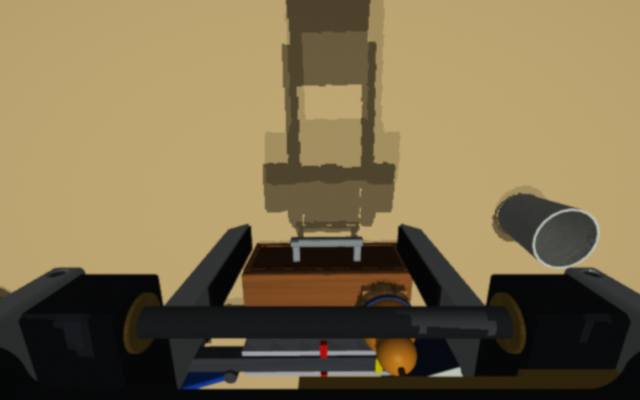

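View pics/t8c.png

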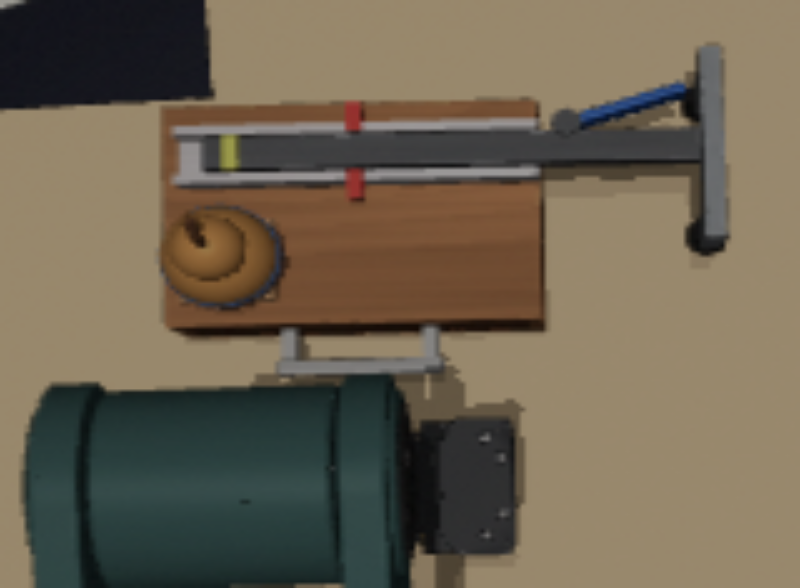

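Both views show the drawer front flush with the box and only the handle standing out. The push force rose to 9.8 N against the stop. Next I'll turn the jaws across the leg and look at the pointer and mark from above.

```bash
python3 - <<'E'
from h import *
t=s2w(0.035,0.024);print(t)
rel([*t,0.25],np.pi/2+0.052)
E
```

```text
[0.66270525 0.12808674]
shift [-0.211   0.0303 -0.0146] turn [1.1000e-03 1.0000e-03 1.5669e+00]
```

```bash
python3 -m inch '[[[-0.005,0,-0.006],[0,0,0.12]],[[-0.02,0.003,-0.012],[0,0,0.26]],[[-0.04,0.006,-0.013],[0,0,0.4]],[[-0.065,0.009,-0.013],[0,0,0.54]],[[-0.09,0.012,-0.013],[0,0,0.68]],[[-0.115,0.016,-0.013],[0,0,0.82]],[[-0.14,0.02,-0.013],[0,0,0.96]],[[-0.165,0.024,-0.013],[0,0,1.1]],[[-0.19,0.027,-0.013],[0,0,1.24]],[[-0.205,0.03,-0.013],[0,0,1.38]]]'
python3 -c "
from h import *
t=s2w(0.035,0.024);rel([*t,0.25],np.pi/2+0.052)"
```

```text
time: 12.5
position: [0.6572, 0.1276, 0.2445]
tool_rot: [-3.137, -0.001, 1.804]
contact_force: [0.7, 0.4, 0.4]
opening: 1.0
shift [-0.0008  0.0054 -0.0055] turn [-0.0045 -0.0002  0.1809]
```

```bash
python3 -m inch '[[[0,0.003,-0.003],[0,0,0.1]],[[-0.001,0.005,-0.005],[0,0,0.18]],[[-0.001,0.005,-0.005],[0,0,0.18]],[[-0.001,0.005,-0.005],[0,0,0.18]]]'
python3 -c "
from h import *
snap('wrist','w9');snap('scene','s9')
from bench import status;print(status.read_state()['position'])
t=load('s9.npz');cv2.imwrite('pics/s9c.png',cv2.resize(t['p'][170:290,250:410][:,:,::-1],None,fx=5,fy=5))"
```

```text
time: 12.9
position: [0.6611, 0.1277, 0.2514]
tool_rot: [-3.139, -0.0, 1.631]
contact_force: [-1.0, -0.4, -0.6]
opening: 1.0
[0.66112514 0.12775359 0.25232369]
```

View pics/w9.png

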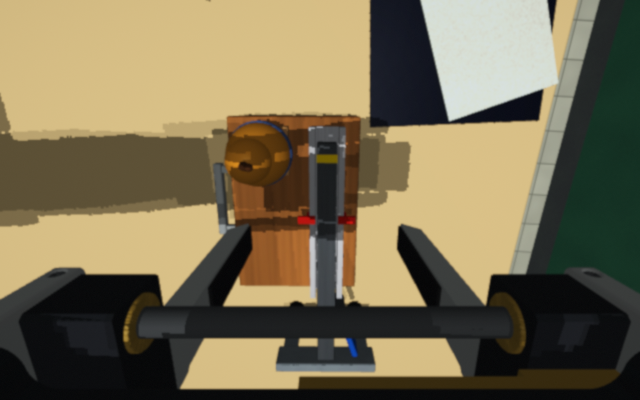

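View pics/s9c.png

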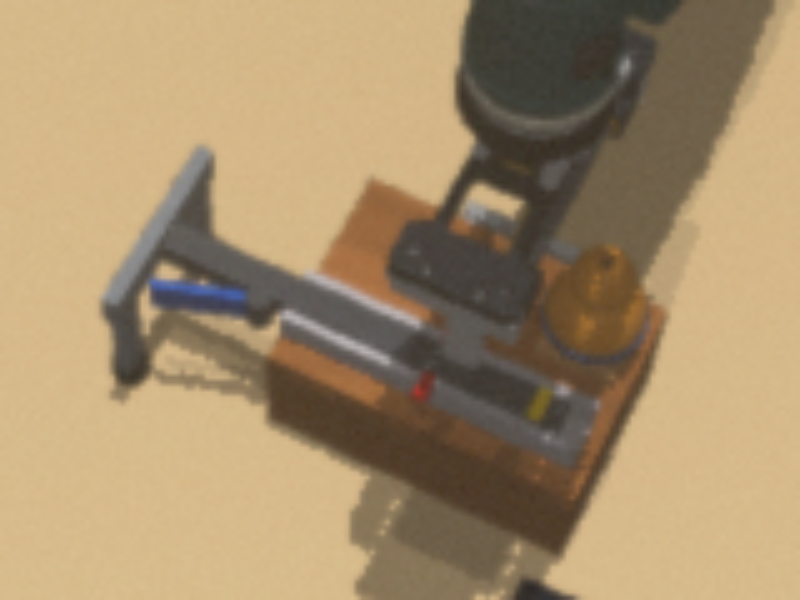

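The wrist view shows the yellow line at (327,158) and the red wings at (306,219) and (347,219). The foot bar is at row 358 and the lever at (352,340).

```bash
python3 - <<'E'
from h import *
from bench import status
for name in ("w9","top0","t8"):
    z=load(name+".npz"); p=z["p"]; hsv=cv2.cvtColor(p,cv2.COLOR_RGB2HSV)
    def cen(lo,hi,roi,h):
        x0,y0,x1,y1=roi; m=cv2.inRange(hsv,lo,hi)[y0:y1,x0:x1]
        ys,xs=np.nonzero(m); 
        w=hsv[y0:y1,x0:x1,1][ys,xs].astype(float)
        uv=(np.array([(xs*w).sum(),(ys*w).sum()])/w.sum()+[x0,y0]); 
        d=z["d"][ys+y0,xs+x0]; d=np.median(d[d>0])
        X=z["R"].T@(np.linalg.inv(z["K"])@[*uv,1]*d-z["t"])
        return uv.round(2),len(xs),"plane",w2s(cast(z,uv,h)).round(4),"depthpt",w2s(X).round(4),X[2].round(4)
    rois=dict(w9=[(290,210,325,228),(330,210,362,228),(312,148,345,170)],top0=[(262,138,278,154),(262,155,278,172),(240,148,252,165)])
    rr=rois.get(name,rois["top0"])
    print(name)
    print("red1",*cen((0,150,70),(8,255,255),rr[0],.110)); print("red2",*cen((0,150,70),(8,255,255),rr[1],.110))
    print("yel",*cen((20,110,70),(36,255,255),rr[2],.110))
z=load("w9.npz")
for n,uv,h in [("foot inner L",(278,350),.116),("foot inner R",(374,350),.116),("box corner",(228,117),.085),("box corner",(359,116),.085),("box -y",(240,284),.085),("box -y",(355,284),.085)]: print(n,w2s(cast(z,uv,h)).round(4))
E
python3 -c "
import cv2
p=cv2.imread('pics/w9.png');cv2.imwrite('pics/w9c.png',cv2.resize(p[140:240,270:390],None,fx=6,fy=6,interpolation=cv2.INTER_CUBIC));cv2.imwrite('pics/w9d.png',cv2.resize(p[290:385,250:400],None,fx=5,fy=5,interpolation=cv2.INTER_CUBIC))"
```

```text
w9
red1 [305.22 219.75] 158 plane [ 0.012  -0.0078] depthpt [ 0.012  -0.0076] 0.1107
red2 [346.8  219.78] 152 plane [ 0.0554 -0.0075] depthpt [ 0.0553 -0.0071] 0.1109
yel [326.54 158.29] 184 plane [0.0336 0.0569] depthpt [0.0336 0.057 ] 0.111
top0
red1 [270.19 147.03] 23 plane [ 0.0577 -0.0038] depthpt [ 0.0572 -0.004 ] 0.1124
red2 [270.5  163.68] 23 plane [ 0.014  -0.0039] depthpt [ 0.0137 -0.004 ] 0.1114
yel [245.46 155.53] 32 plane [0.0368 0.0607] depthpt [0.0364 0.0604] 0.1122
t8
red1 [270.23 147.16] 22 plane [ 0.0573 -0.0039] depthpt [ 0.0569 -0.0041] 0.1122
red2 [270.5  163.68] 23 plane [ 0.014  -0.0039] depthpt [ 0.0136 -0.0041] 0.1124
yel [245.48 155.68] 33 plane [0.0364 0.0607] depthpt [0.036  0.0603] 0.1125
foot inner L [-0.021  -0.1681]
foot inner R [ 0.0913 -0.1668]
box corner [-0.0685  0.095 ]
box corner [0.0667 0.0971]
box -y [-0.0694 -0.1005]
box -y [ 0.0697 -0.0991]
```

View pics/w9c.png

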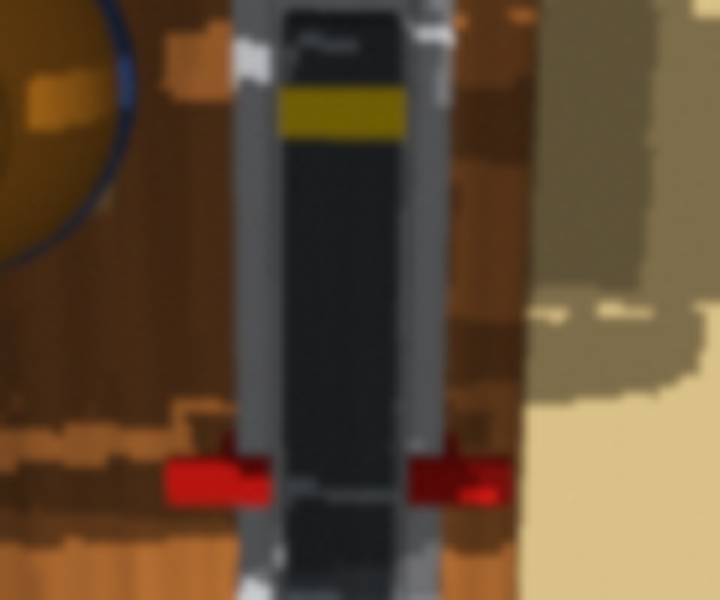

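View pics/w9d.png

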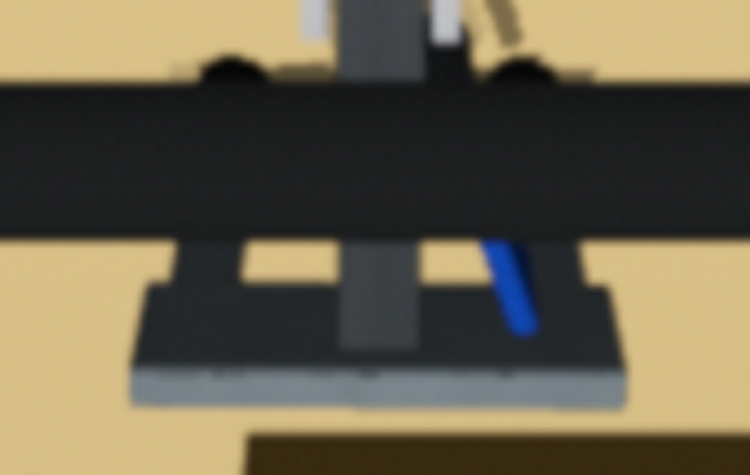

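The draw needed is 64.6 mm, and both cameras agree. The inner face of the foot bar is at stand y of about -0.183. I'll go astride the leg 22 mm inboard of that.

```bash
python3 - <<'E'
from h import *
t=s2w(0.039,-0.161);print(t)
rel([*t,0.25],np.pi/2+0.052)
rel([*t,0.106],np.pi/2+0.052)
E
```

```text
[ 0.67631551 -0.05645529]
shift [-0.1848  0.0041  0.0023] turn [-0.0017 -0.      0.0081]
shift [-0.1848  0.0043  0.1463] turn [-0.0017 -0.      0.0081]
```

```bash
python3 -m inch '[[[-0.03,0.001,0],[0,0,0.008]],[[-0.07,0.002,0],[0,0,0.008]],[[-0.11,0.003,0],[0,0,0.008]],[[-0.15,0.004,0],[0,0,0.008]],[[-0.175,0.004,0.01],[0,0,0.008]],[[-0.185,0.004,0.02],[0,0,0.008]],[[-0.185,0.004,0.04],[0,0,0.008]],[[-0.185,0.004,0.06],[0,0,0.008]],[[-0.185,0.004,0.06],[0,0,0.008]]]'
python3 -c "
from h import *
snap('wrist','w10')
t=s2w(0.039,-0.161);rel([*t,0.106],np.pi/2+0.052)"
```

```text
time: 13.9
position: [0.6744, -0.0555, 0.1887]
tool_rot: [-3.134, -0.002, 1.623]
contact_force: [-0.1, -0.7, 0.0]
opening: 1.0
shift [-0.0011  0.0014  0.0849] turn [-0.0048 -0.0016  0.0003]
```

View pics/w10.png

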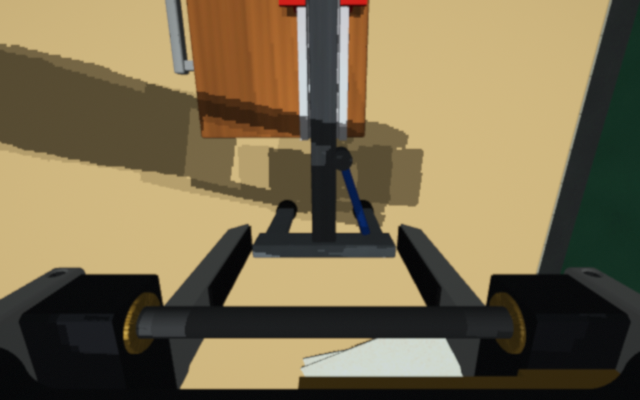

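```bash
python3 - <<'E'
from h import *
z=load("w10.npz"); p=z["p"]
tc=np.array([0.6744,-0.0555])
for n,uv,h in [("foot top L in",(257,246),.116),("foot top L out",(255,256),.116),("top R out",(395,256),.116),("top R in",(395,246),.116),("leg L",(312,180),.11),("leg R",(336,180),.11),("lever tip",(366,232),.113),("box -y edge",(202,137),.085)]:
    X=cast(z,uv,h); print(n,w2s(X).round(4),(w2s(X)-w2s(tc)).round(4),z["d"][uv[1],uv[0]])
for zz in (.081,.1,.116): print(proj(z,[*tc,zz]))
cv2.imwrite('pics/w10c.png',cv2.resize(p[190:270,240:410][:,:,::-1],None,fx=4.7,fy=4.7,interpolation=cv2.INTER_CUBIC))
E
```

```text
foot top L in [-0.0202 -0.1886] [-0.0573 -0.0287] 0.2474879
foot top L out [-0.0224 -0.1977] [-0.0595 -0.0378] 0.25093243
top R out [ 0.0938 -0.1973] [ 0.0567 -0.0373] 0.24940363
top R in [ 0.0932 -0.1882] [ 0.0561 -0.0283] 0.24717082
leg L [ 0.0255 -0.1343] [-0.0117  0.0257] 0.23821153
leg R [ 0.0445 -0.1342] [0.0074 0.0257] 0.23930858
lever tip [ 0.0695 -0.1772] [ 0.0323 -0.0173] 0.24612454
box -y edge [-0.0687 -0.1027] [-0.1058  0.0572] 0.25495452
[326.67378795 200.61051345]
[326.66638471 207.01035532]
[326.65926974 213.1610089 ]
```

View pics/w10c.png

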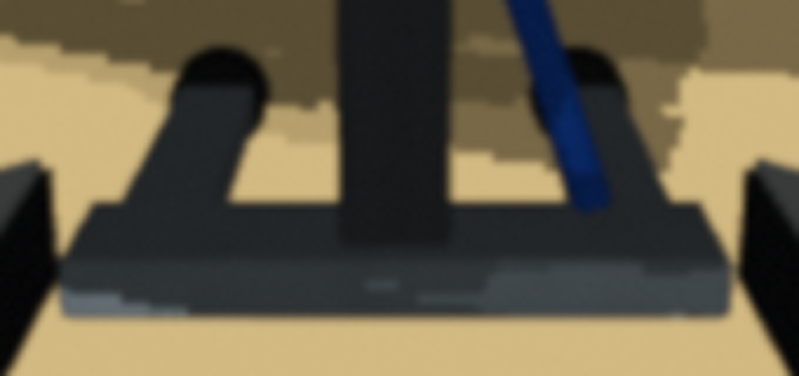

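The foot bar's inner face is 28 mm outboard of the tool axis, and the leg centre is 2 mm to the stand's -x of it. There is room to descend.

```bash
python3 -m inch '[[[0,0.001,0.02],[0,0,0]],[[0,0.002,0.04],[0,0,0]],[[0,0.002,0.06],[0,0,0]],[[0,0.002,0.076],[0,0,0]],[[0,0.002,0.084],[0,0,0]],[[0,0.002,0.084],[0,0,0]],[[0,0.002,0.084],[0,0,0]]]'
python3 -c "
from h import *
snap('wrist','w11')
t=s2w(0.039,-0.161);rel([*t,0.106],np.pi/2+0.052)"
```

```text
time: 14.65
position: [0.679, -0.0565, 0.1106]
tool_rot: [3.14, 0.0, 1.622]
contact_force: [0.0, -0.0, 0.6]
opening: 1.002
shift [ 0.0003 -0.003   0.005 ] turn [ 0.0025  0.0004 -0.0009]
```

View pics/w11.png

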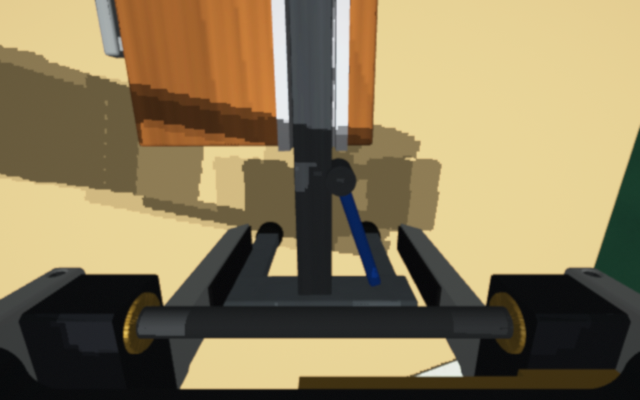

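The fingers are astride the leg with the open lever between them. I'll start drawing the leg out, then look.

```bash
python3 -m inch '[[[-0.005,-0.002,0.002],[0,0,0]],[[-0.012,-0.002,0.004],[0,0,0]],[[-0.018,-0.002,0.004],[0,0,0]],[[-0.024,-0.002,0.004],[0,0,0]],[[-0.03,-0.002,0.004],[0,0,0]],[[-0.038,-0.002,0.004],[0,0,0]],[[-0.046,-0.002,0.004],[0,0,0]],[[-0.054,-0.002,0.004],[0,0,0]],[[-0.06,-0.002,0.004],[0,0,0]],[[-0.06,-0.002,0.004],[0,0,0]]]'
python3 -c "
from h import *
snap('wrist','w12');snap('scene','s12');snap('top','t12')
from bench import status
s=status.read_state();print(w2s(s['position']),s['position'],s['contact_force'])
for n in('s12','t12'):
  t=load(n+'.npz');a=t['p'][170:290,220:380] if n[0]=='s' else t['p'][100:220,220:380]
  cv2.imwrite('pics/%sc.png'%n,cv2.resize(a[:,:,::-1],None,fx=5,fy=5,interpolation=cv2.INTER_CUBIC))"
```

```text
time: 15.7
position: [0.6798, -0.118, 0.1056]
tool_rot: [3.141, 0.001, 1.62]
contact_force: [0.0, 2.9, 0.6]
opening: 0.999
[ 0.03925521 -0.22143523] [ 0.67971159 -0.11679557  0.10558251] [0.2069433  2.43564474 2.03022609]
```

View pics/s12c.png

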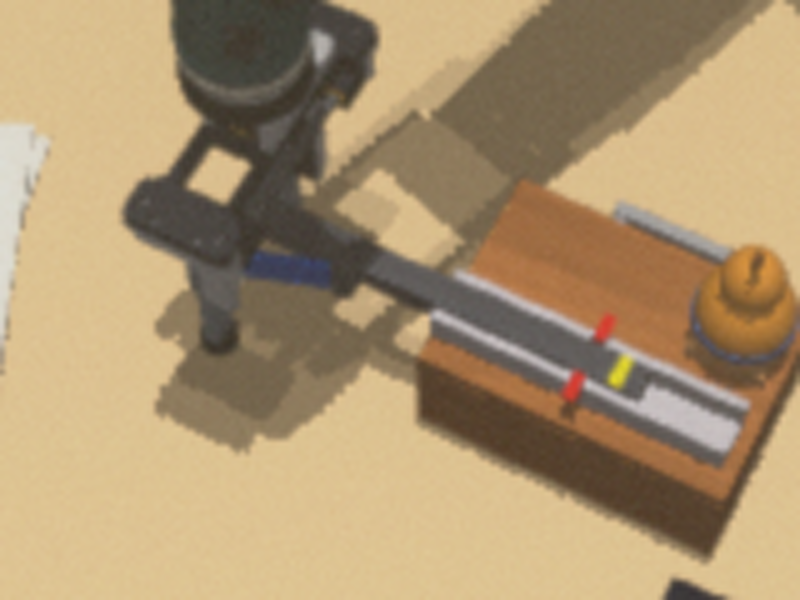

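View pics/t12c.png

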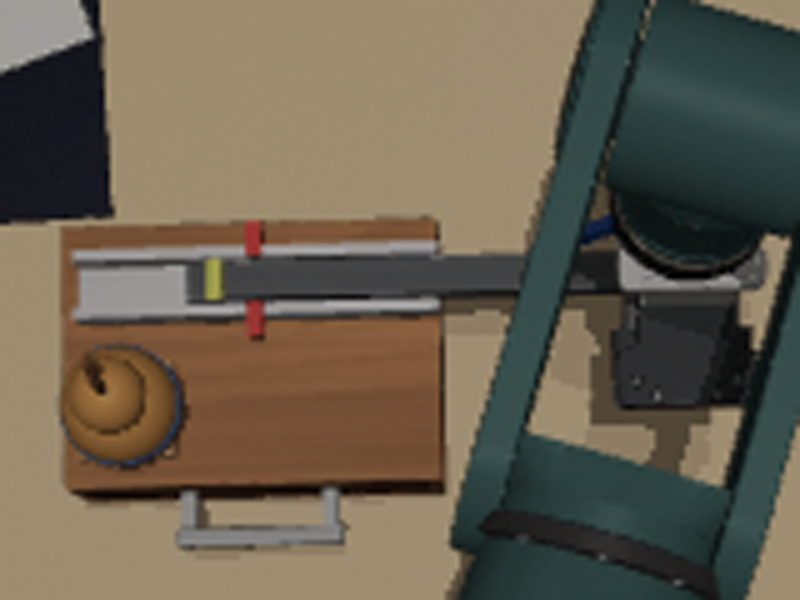

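View pics/w12.png

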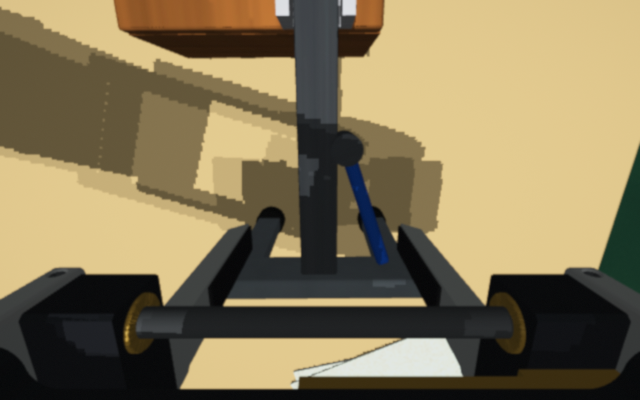

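The leg follows the fingers, with 2.9 N of spring force. The pointer is still short of the mark, and both cameras see both items clearly. I'll measure the gap.

```bash
cat >> h.py <<'E'
def gap(name):
    z=load(name+".npz"); hsv=cv2.cvtColor(z["p"],cv2.COLOR_RGB2HSV)
    def pts(lo,hi):
        m=cv2.inRange(hsv,lo,hi); n,l,s,ce=cv2.connectedComponentsWithStats(m,connectivity=8); out=[]
        for i in range(1,n):
            q=w2s(cast(z,ce[i],.1105))
            if s[i,4]>=6 and -.01<q[0]<.08 and -.06<q[1]<.1: out.append((q.round(4),s[i,4]))
        return out
    red=pts((0,140,90),(8,255,255))+pts((174,140,90),(179,255,255)); ye=pts((22,110,80),(36,255,255))
    print(name,"red",red,"yel",ye); 
    if red and ye: print("   remaining mm",1000*(ye[0][0][1]-np.mean([r[0][1] for r in red])))
E
python3 -c "
from h import *
for n in('t8','s9','s12','t12','scene0'): gap(n)"
```

```text
t8 red [(array([ 0.0577, -0.0033]), np.int32(21)), (array([ 0.0142, -0.004 ]), np.int32(22))] yel [(array([0.0368, 0.0606]), np.int32(32))]
   remaining mm 64.25
s9 red [(array([ 0.0612, -0.0065]), np.int32(12))] yel [(array([0.0387, 0.0572]), np.int32(18))]
   remaining mm 63.70000000000001
s12 red [(array([ 0.0163, -0.007 ]), np.int32(14)), (array([ 0.0604, -0.0064]), np.int32(18))] yel [(array([0.038 , 0.0133]), np.int32(21))]
   remaining mm 20.0
t12 red [(array([ 0.0575, -0.0036]), np.int32(22)), (array([ 0.0143, -0.0037]), np.int32(24))] yel [(array([0.0353, 0.0167]), np.int32(30))]
   remaining mm 20.35
scene0 red [(array([ 0.016 , -0.0073]), np.int32(15)), (array([ 0.0604, -0.0064]), np.int32(18))] yel [(array([0.038 , 0.0579]), np.int32(23))]
   remaining mm 64.75
```

```bash
python3 -m inch '[[[-0.004,0,0],[0,0,0]],[[-0.009,0,0],[0,0,0]],[[-0.014,0,0],[0,0,0]],[[-0.017,0,0],[0,0,0]],[[-0.019,0,0],[0,0,0]],[[-0.02,0,0],[0,0,0]],[[-0.02,0,0],[0,0,0]],[[-0.02,0,0],[0,0,0]]]'
python3 -c "
from h import *
snap('wrist','w13');snap('scene','s13');snap('top','t13')
from bench import status
s=status.read_state();print(w2s(s['position']),s['position'],s['contact_force'])
for n in('s13','t13'):gap(n)"
```

```text
time: 16.65
position: [0.6808, -0.1367, 0.1056]
tool_rot: [3.141, 0.0, 1.622]
contact_force: [1.5, 2.3, 1.5]
opening: 1.004
[ 0.03922647 -0.24124941] [ 0.68071276 -0.13658445  0.10554475] [1.47635243 3.24254611 1.73840401]
s13 red [(array([ 0.0155, -0.0068]), np.int32(15)), (array([ 0.0604, -0.0064]), np.int32(18))] yel [(array([ 0.0375, -0.0058]), np.int32(23))]
   remaining mm 0.8000000000000004
t13 red [(array([ 0.0575, -0.0036]), np.int32(22)), (array([ 0.0143, -0.0037]), np.int32(24))] yel [(array([ 0.0353, -0.003 ]), np.int32(24))]
   remaining mm 0.65
```

View pics/w13.png

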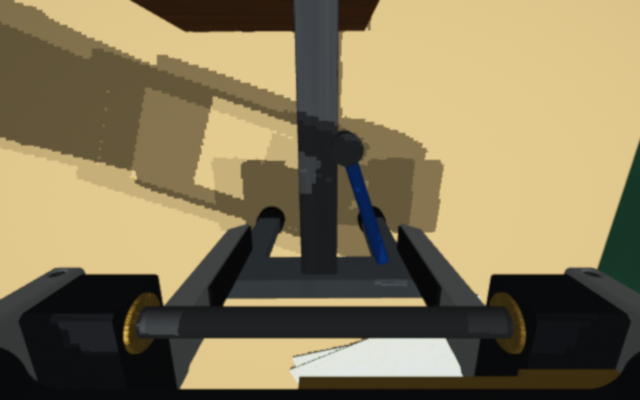

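About 0.7 mm remains. I'll nudge that, then close the gripper slowly over the leg and lever.

```bash
python3 -m inch '[[[-0.0007,0,0],[0,0,0]],[[-0.0007,0,0],[0,0,0]],[[-0.0007,0,0],[0,0,0]]]'
python3 -c "
from h import *
snap('scene','s14');snap('top','t14')
for n in('s14','t14'):gap(n)"
python3 -m inch '[[[0,0,0],[0,0,0]],[[0,0,0],[0,0,0]],[[0,0,0],[0,0,0]],[[0,0,0],[0,0,0]],[[0,0,0],[0,0,0]],[[0,0,0],[0,0,0]],[[0,0,0],[0,0,0]],[[0,0,0],[0,0,0]],[[0,0,0],[0,0,0]],[[0,0,0],[0,0,0]]]' 255
python3 -c "
from h import *
snap('wrist','w15');snap('scene','s15');snap('top','t15')
from bench import status
s=status.read_state();print(s['opening']*94,s['position'],s['contact_force'])
for n in('s15','t15'):gap(n)"
```

```text
time: 17.1
position: [0.6807, -0.1371, 0.1055]
tool_rot: [3.141, -0.0, 1.622]
contact_force: [1.7, 3.5, 2.2]
opening: 1.001
s14 red [(array([ 0.0154, -0.0072]), np.int32(14)), (array([ 0.0604, -0.0064]), np.int32(18))] yel [(array([ 0.0369, -0.0061]), np.int32(20))]
   remaining mm 0.7000000000000001
t14 red [(array([ 0.0575, -0.0036]), np.int32(22)), (array([ 0.0143, -0.0037]), np.int32(24))] yel [(array([ 0.0358, -0.0031]), np.int32(25))]
   remaining mm 0.5500000000000002
time: 18.2
position: [0.6811, -0.1373, 0.1059]
tool_rot: [3.14, 0.0, 1.622]
contact_force: [3.6, 3.4, 1.1]
opening: 0.283
26.74689907742603 [ 0.681107   -0.13726713  0.10586774] [3.97293965 3.39021926 1.69186377]
s15 red [(array([ 0.0155, -0.0068]), np.int32(15)), (array([ 0.0608, -0.0062]), np.int32(17))] yel [(array([ 0.0374, -0.0063]), np.int32(21))]
   remaining mm 0.19999999999999965
t15 red [(array([ 0.0575, -0.0036]), np.int32(22)), (array([ 0.0143, -0.0037]), np.int32(24))] yel [(array([ 0.0358, -0.0031]), np.int32(25))]
   remaining mm 0.5500000000000002
```

View pics/w15.png

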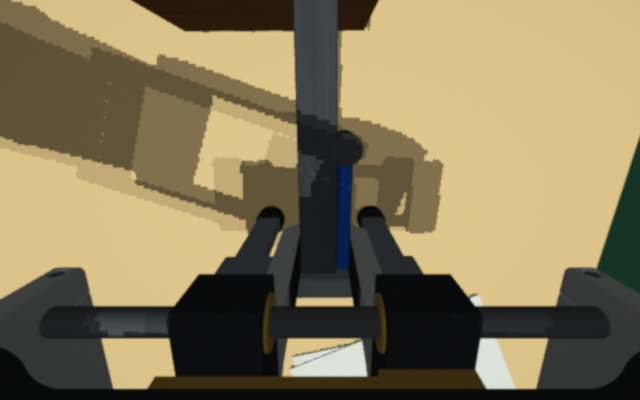

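The lever lies flat along the leg, with the jaws at about 27 mm over the 28 mm stack. The pointer is within 0.5 mm of the mark. I'll hold a moment and check everything again.

```bash
python3 -m inch '[[[-0.0003,0,0],[0,0,0]],[[-0.0003,0,0],[0,0,0]],[[-0.0003,0,0],[0,0,0]],[[-0.0003,0,0],[0,0,0]],[[-0.0003,0,0],[0,0,0]],[[-0.0003,0,0],[0,0,0]],[[-0.0003,0,0],[0,0,0]],[[-0.0003,0,0],[0,0,0]],[[-0.0003,0,0],[0,0,0]],[[-0.0003,0,0],[0,0,0]]]'
python3 -c "
from h import *
snap('wrist','w16');snap('scene','s16');snap('top','t16')
for n in('s16','t16'):gap(n)
z=load('w16.npz')
for uv in [(344,166),(344,262),(330,180),(331,262)]: print(uv,w2s(cast(z,uv,.113)).round(4))
a,b=load('t16.npz')['p'],load('top0.npz')['p']
d=np.abs(a.astype(int)-b).sum(2)>60
for n,(x0,y0,x1,y1) in dict(cup=(150,198,195,235),gourd=(436,140,472,175),pencil=(476,205,496,276)).items(): print(n,d[y0:y1,x0:x1].sum())
t=a[100:280,120:520];cv2.imwrite('pics/t16c.png',cv2.resize(t[:,:,::-1],None,fx=2,fy=2,interpolation=cv2.INTER_CUBIC))"
```

```text
time: 19.35
position: [0.6811, -0.1376, 0.1059]
tool_rot: [3.14, 0.0, 1.622]
contact_force: [4.4, 4.2, 1.6]
opening: 0.285
s16 red [(array([ 0.0154, -0.0072]), np.int32(14)), (array([ 0.0609, -0.0063]), np.int32(19))] yel [(array([ 0.0377, -0.0065]), np.int32(22))]
   remaining mm 0.2500000000000002
t16 red [(array([ 0.0575, -0.0036]), np.int32(22)), (array([ 0.0143, -0.0037]), np.int32(24))] yel [(array([ 0.0358, -0.0031]), np.int32(25))]
   remaining mm 0.5500000000000002
(344, 166) [ 0.0481 -0.1903]
(344, 262) [ 0.0489 -0.2427]
(330, 180) [ 0.0412 -0.1973]
(331, 262) [ 0.0419 -0.2427]
cup 0
gourd 0
pencil 0
```

View pics/t16c.png

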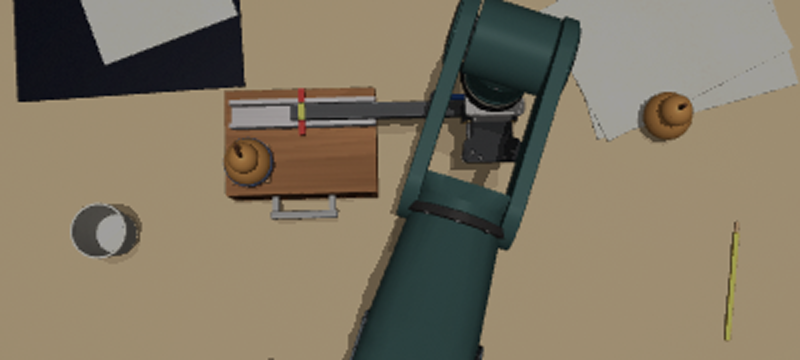

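The yellow line is level with the red mark at about (302,112) and the drawer is shut. The lever is parallel to the leg, and the cup, gourd and pencil have not moved. I'm handing in.

```bash
python3 -c "
from bench import r,status
r.hand_in()
s=status.read_state();print(s['time'],s['opening'],s['position'])"
```

```text
the job is handed in; nothing more can be done
the job is handed in; nothing more can be done
```

The job is handed in, at about 19.5 s of the 58 s allowed. The orange case is in the drawer and the drawer is shut. The leg is drawn out to the red mark, and the gripper is still clamped over the leg and the closed blue lever.

**What my last checks showed:**
- **Case and drawer:** The wrist view showed the case lying flat in the drawer. I then pushed the handle until it met a firm stop at about 10 N. Afterwards the front sat flush with the box.
- **Leg:** After squeezing the lever and holding for a second, the yellow line was 0.25 mm short of the mark in the scene view and 0.55 mm short in the top view. I treated that as within measuring error.
- **Lever:** I closed it only once the leg was at the mark, and it lies parallel along the leg. The jaws read about 26.8 mm, against 28 mm expected for the stack. I put the difference down to the opening scale.
- **Cup, gourd and pencil:** The pictures of them are unchanged from the start.

**Disagreement:** The cameras differed by about 3 mm on absolute position, so I positioned the leg only by the gap between the line and the mark.

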